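# Check a stud's thread with a cranked ring gauge

## Robot

A 7-joint arm with a two-finger parallel gripper is mounted at the origin on the work surface; the furniture and walls round the work are solid. World frame = base frame: x ahead of the robot, y to its left, z up, the work surface at z = 0. Lengths are in mm, angles in rad, forces in N, time in s.
With the tool pointing down it reaches from about 425 to 1025 mm from the base axis. Payload 3.6 kg.
Tool frame: the origin (TCP) lies at the very end of the fingers, on their centre line; the grasp point (between the pads) lies 19 mm behind it; z points along the fingers, y is the direction in which the jaws open and shut (so a half turn about z gives the same grasp; the last joint's range is limited). The gripper opens to 85 mm and grips with 20 to 120 N. Pads are 22 mm wide; open, the fingers measure 114 mm over their backs; the gripper's body (76 mm by 85 mm) begins 54 mm behind the grasp point. The pads swing forward as they close: fully open they stand 13 mm farther back than shut.
Start: joints at [1.069, 0.591, 0.048, 1.609, -0.033, 0.943, -0.034], TCP at [288.195, -665.262, 231.302] pointing down, gripper open.
Joint ranges: [-2.69, 2.69], [-0.47, 2.24], [-1.27, 1.36], [0.19, 2.51], [-1.53, 4.68], [0.08, 2.07], [-3.09, 3.09]. Speed limits (rad/s): [2.57, 2.57, 3.14, 3.14, 3.14, 3.14, 3.14].

## Interface

Orientations are given as a unit quaternion [x, y, z, w].
In Python, from bench import * gives the robot as it stands. The module is installed in compiled form; this text tells all that it offers.
- The arm moves only by the shell command python3 -m jog 'ROWS' [FORCE]. ROWS is JSON, a list of rows, each a list of 3 entries, a list of its own where there are three numbers: the closure, from -1 (fully open) to 1 (shut), then the shift along the tool's x, y, z scaled (see below), then the turn about the tool's z scaled (see below). In form: [[hand, [x, y, z], roll], ...]. A call has 1 to 20 rows; each row is the pose to reach, as a shift and turn from the pose measured when the call began, along the tool's axes at that moment; what a row does not reach only later rows make up. The controller multiplies each number of a shift by 200 mm and each number of a turn by 90 degrees. A row lasts 1/12 s, in which the tool goes at most 41.7 mm and 7.16 degrees, less where a joint would pass 70% of its speed; a pose out of reach is approached as far as the arm can. A call with a number of a shift or a turn outside -1 to 1 is refused whole. A call with a gripper value outside its range is refused whole. The fingers move at their own pace and stop on an object; FORCE is the grip in N (left out, the last holds). Time passes only in rows, so rows that repeat a pose let the fingers close. It gives the time, the measured TCP pose, the force and the opening at its end, in the units of the state.
- get_state(): the state, without advancing time (a new reading comes with each control period).
- get_image(name): name is "scene" or "top" or "wrist"; returns the picture (480x640x3 uint8, red, green, blue); there is no depth.
- calibration(name): a dict with "fx", "fy", "cx", "cy" (pixels), "cam_to_world" (4x4, takes a point from camera to world coordinates). Camera axes: x right, y down, z forward; pixel columns grow to the right and rows downward; lengths in mm; the calibration is good to about 2 mm. The wrist camera is an equidistant fisheye: a pixel r from the principal point sees the ray r / f radians off the axis. A picture is of the moment at which its call begins: read the wrist's pose just before it. calibration takes no time and is no camera call; for the wrist camera it gives the pose at the moment of the call.
- hand_in(): hands the job in, once; it reports no verdict.
The state is a dict: "time_s": time; "joint_positions": joint angles; "joint_velocities": joint speeds; "joint_efforts": joint torques, N m; "tool_pos": TCP position; "orientation": TCP orientation; "force": force on the tool from outside, world axes, zero at the start; "ft_torque": the same for the moment, N m; "opening": finger opening in mm.
Only numpy, scipy, OpenCV 4.12 (cv2) and the standard library are available. Lean on these libraries where they do the work, as an engineer would, in place of code of your own. Each camera call takes 0.05 s, during which the arm holds its last target.

## Task

Wind the thread ring gauge down the upright stud by its orange crank grip, clockwise seen from above, counting the turns, and stop as soon as you feel it come up firmly against its stop: the red pointer should follow it past the first mark of its scale, but must never be forced round to the last mark. Then let go of the crank, leaving the gauge there, and record the result by sliding the black tally all the way to the green plate if the gauge went down two turns or more, or all the way to the red plate if it went down fewer. Do not push or knock over the jar and the bottle standing by.

Things in the scene. Friction and masses are not known exactly. Their poses are not given: they have to be found in the camera images.
- gauge_centre (a point): Centre of the top face of the ring gauge, a dark steel ring 72 mm across, 20 mm thick, started on an upright 20 mm stud that sticks out of this face by 13 to 29 mm; on the stud's axis. Clockwise (from above) it sinks 6 mm a turn, drag about 0.06 N m, and stays where it is left. After 1 to 3 turns, a different number each time and only to be felt, it meets a hard stop.
- grip_centre (a point): Centre (half-way up) of the crank grip, an orange upright cylinder 16 mm across and 45 mm tall, carried by a steel arm on the gauge, 55 mm from the gauge's axis and with its centre 24.5 mm above the gauge's top face. The grip revolves freely about its own upright axis, so it can be held firmly and led round in a circle without turning the hand; it sinks with the gauge.
- pointer_tip (a point): Tip of the red pointer on the stud's foot, 55 mm from the axis, 39 mm above the table. A torsion spring (2 N m/rad) holds the stud: while the gauge runs free the pointer moves under 3 mm; once it is at its stop, stud and pointer turn clockwise with it. Scale: four marks each side of the middle, 6 mm apart at the tip (first: about 4 N at the crank grip, last: 16 N). It springs back when let go.
- tally_grip (a point): Centre (half-way up) of the black tally grip, 28 mm across its track, 20 mm along it and 40 mm tall, on a low aluminium track (150 x 40 x 14 mm). Its bottom is 14.5 mm above the table. It slides along the track by 100 mm from end to end (drag 1.5 N, stays where it is left) and starts somewhere about the middle; at either end it is 55 mm from the centre of the plate there.
- pass_plate_top (a point): Top centre of the green plate (50 x 50 x 6 mm) on the table beyond one end of the tally track, in line with it, 105 mm from the track's middle. Which end varies.
- reject_plate_top (a point): Top centre of the red plate (50 x 50 x 6 mm), beyond the other end of the tally track, likewise.
- screw_jar: Bystander to be left alone: jar with an ochre lid, 84 mm wide, 132 mm high, standing; origin at the middle of its underside.
- oil_bottle: Bystander to be left alone: bottle with a green cap, 60 mm wide, 204 mm high, standing; origin at the middle of its underside.
Not all that is in view belongs to the job. Of the things shaped like the part that bears pass_plate_top, the green one is meant.

How it is judged (in metres and radians):
On the way, in this order (a step that is already met when the one before it is completed fails the run):
1. the gauge is wound down against its stop, firmly enough that the pointer follows by at least 5 mm (distance of pointer_tip from where it was at the start of the episode above 0.005 m and angle between the x axis of gauge_centre and the x axis of pointer_tip, either way round below 0.15 rad), for 0.1 s.
2. the tally is at the end by the plate that the count calls for (((distance of gauge_centre from where it was at the start of the episode above 0.0112 m and horizontal distance between tally_grip and pass_plate_top below 0.064 m) or (distance of gauge_centre from where it was at the start of the episode below 0.0128 m and horizontal distance between tally_grip and reject_plate_top below 0.064 m))), for 0.2 s.
At the end, for the whole second after the job is handed in: The gauge is left within 0.3 rad of its stop, the pointer back within 5 mm of where it began; the tally is within 9 mm of the end of its travel: by the green plate if the gauge sank two turns (12 mm) or more, by the red if less (within 0.13 turn of two, either will do) (angle between the x axis of gauge_centre and the x axis of pointer_tip, either way round below 0.3 rad and ((distance of gauge_centre from where it was at the start of the episode above 0.0112 m and horizontal distance between tally_grip and pass_plate_top below 0.064 m) or (distance of gauge_centre from where it was at the start of the episode below 0.0128 m and horizontal distance between tally_grip and reject_plate_top below 0.064 m)) and distance of pointer_tip from where it was at the start of the episode below 0.005 m); the robot touches nothing.
It fails at once if the gauge is forced: the pointer is driven 24 mm or more from its start (distance of pointer_tip from where it was at the start of the episode above 0.024 m).
It fails at once if the screw jar is moved by 30 mm or more (distance of screw_jar from where it was at the start of the episode above 0.03 m).
It fails at once if the oil bottle is moved by 30 mm or more (distance of oil_bottle from where it was at the start of the episode above 0.03 m).
It also fails if it takes over 67 s, if anything falls off the work surface, if the arm or the gripper's body presses on something with over 40 N, if the wrist force passes 120 N, or if a joint passes its speed limit or range.

## Working session

There is one attempt and no reset: what is moved stays moved. The work goes in short steps, Python scripts to look and compute and a shell command to move; the robot and the scene stay as the last step left them, time stands still between calls to the robot, and variables do not carry over. Pictures are saved under pics/ and viewed, and the job is handed in when it is done.

```bash
mkdir -p pics; python3 - <<'E'
from bench import *
import cv2,numpy as np
s=get_state();print({k:np.round(v,3).tolist() for k,v in s.items()})
for n in("scene","top","wrist"):
    im=get_image(n);cv2.imwrite(f"pics/{n}0.png",im[:,:,::-1])
    c=calibration(n);print(n,{k:np.round(v,3).tolist() for k,v in c.items()})
E
```

```text
{'time_s': 0.0, 'joint_positions': [1.068, 0.592, 0.048, 1.61, -0.033, 0.943, -0.034], 'joint_velocities': [-0.001, 0.001, -0.001, -0.001, 0.002, -0.0, 0.002], 'joint_efforts': [-0.001, -54.87, 1.547, -19.813, 0.01, 0.009, 0.0], 'tool_pos': [287.885, -664.463, 230.142], 'orientation': [0.979, 0.203, -0.0, -0.001], 'force': [0.944, -1.206, -0.018], 'ft_torque': [-0.069, -0.025, -0.032], 'opening': 85.424}
scene {'fx': 561.354, 'fy': 561.354, 'cx': 324.437, 'cy': 247.909, 'cam_to_world': [[-0.793, -0.384, 0.473, -86.776], [-0.609, 0.518, -0.601, 656.491], [-0.014, -0.765, -0.644, 761.427], [0.0, 0.0, 0.0, 1.0]]}
top {'fx': 515.231, 'fy': 515.231, 'cx': 315.252, 'cy': 239.397, 'cam_to_world': [[0.157, -0.966, 0.207, 198.032], [-0.988, -0.153, 0.032, 17.725], [0.001, -0.21, -0.978, 1101.101], [0.0, 0.0, 0.0, 1.0]]}
wrist {'fx': 371.648, 'fy': 371.648, 'cx': 320.514, 'cy': 241.721, 'cam_to_world': [[0.399, -0.878, -0.266, 355.827], [-0.917, -0.383, -0.112, -635.383], [-0.003, 0.289, -0.957, 372.398], [0.0, 0.0, 0.0, 1.0]]}
```

View pics/scene0.png

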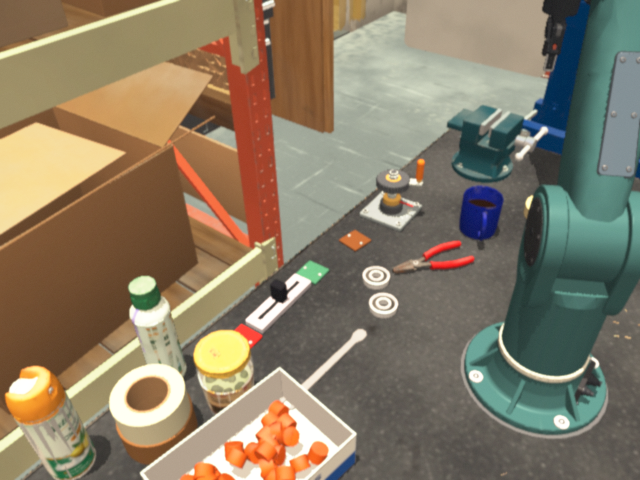

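View pics/top0.png

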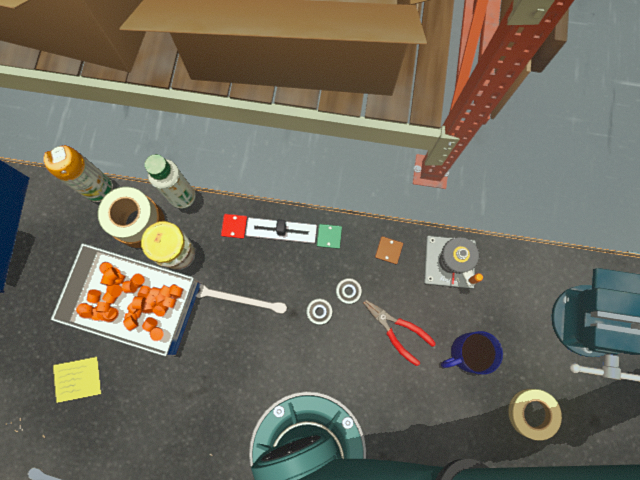

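View pics/wrist0.png

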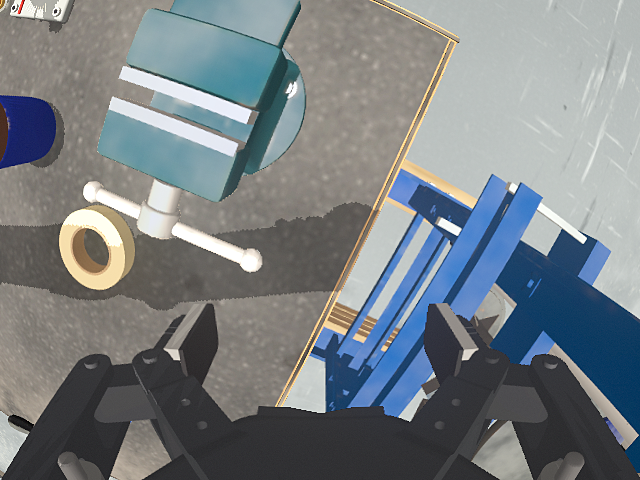

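Top view: gauge ring at about (459,253), orange grip (479,278), tally (281,228). Like the green plate there are a green plate (329,236), a red one (233,226) and a brown one (390,250). The green one, in line with the track, is pass_plate. I'll check enlarged crops.

```bash
python3 - <<'E'
import cv2,numpy as np
t=cv2.imread("pics/top0.png");s=cv2.imread("pics/scene0.png")
cv2.imwrite("pics/c1.png",cv2.resize(t[225:300,415:495],None,fx=7,fy=7,interpolation=cv2.INTER_CUBIC))
cv2.imwrite("pics/c2.png",cv2.resize(t[205:265,215:415],None,fx=4,fy=4,interpolation=cv2.INTER_CUBIC))
cv2.imwrite("pics/c3.png",cv2.resize(s[150:235,350:450],None,fx=7,fy=7,interpolation=cv2.INTER_CUBIC))
E
```

```text
(no output)
```

View pics/c1.png

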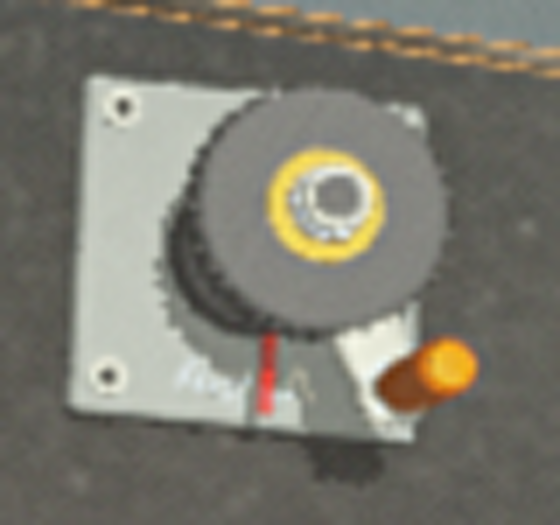

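View pics/c2.png

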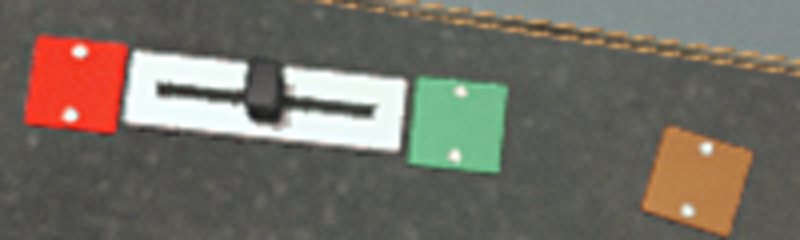

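View pics/c3.png

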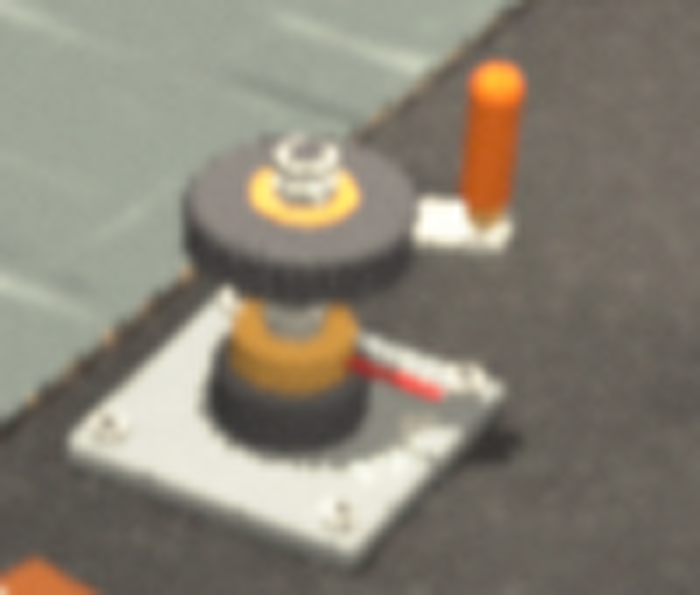

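```bash
cat > h.py <<'E'
from bench import *
import cv2,numpy as np
def ray(n,p,c=None):
    c=c or calibration(n);M=np.array(c["cam_to_world"])
    d=np.array([(p[0]-c["cx"])/c["fx"],(p[1]-c["cy"])/c["fy"],1.])
    if n=="wrist":
        r=np.hypot(d[0],d[1]);d=np.array([d[0]/r*np.sin(r),d[1]/r*np.sin(r),np.cos(r)]) if r>1e-6 else d
    d=M[:3,:3]@d;return M[:3,3],d/np.linalg.norm(d)
def plane(n,p,z):
    o,d=ray(n,p);return o+d*(z-o[2])/d[2]
def tri(ps):
    A=np.zeros((3,3));b=np.zeros(3);R=[ray(n,p) for n,p in ps]
    for o,d in R:
        P=np.eye(3)-np.outer(d,d);A+=P;b+=P@o
    x=np.linalg.solve(A,b);return x,[round(float(np.linalg.norm((np.eye(3)-np.outer(d,d))@(x-o))),1) for o,d in R]
def toolrel(dw):
    from scipy.spatial.transform import Rotation as R
    return R.from_quat(get_state()["orientation"]).inv().apply(dw)
E
python3 - <<'E'
from h import *
np.set_printoptions(precision=1,suppress=True)
g=tri([("top",(479.3,277.1)),("scene",(421,161.7))]);print("griptop",g)
c=tri([("top",(461.6,254.4)),("scene",(393.4,177.6))]);print("gauge",c)
p=tri([("top",(452.7,283.9)),("scene",(412.9,206.4))]);print("ptr",p)
print(np.linalg.norm((g[0]-c[0])[:2]),np.linalg.norm((p[0]-c[0])[:2]))
print("gauge by z",plane("top",(479.3,277.1),g[0][2]))
G=plane("top",(329.3,236.3),6);Rr=plane("top",(234,226),6);print(G,Rr,np.linalg.norm(G-Rr),(G+Rr)/2)
print("tally",plane("top",(281.5,223.3),54.5), )
print("jar",plane("top",(165,240),132),"bottle",plane("top",(158,167),204))
from scipy.spatial.transform import Rotation as R
print(R.from_quat(get_state()["orientation"]).as_matrix())
E
```

```text
griptop (array([ 378.7, -267.5,  138.5]), [0.2, 0.2])
gauge (array([ 427. , -241.8,   94. ]), [0.1, 0.1])
ptr (array([ 374.5, -244. ,   38.7]), [0.4, 0.4])
54.70929690600162 52.52288219432094
gauge by z [ 378.9 -267.4  138.5]
[441.8  24.    6. ] [431.9 233.2   6. ] 209.42116742514588 [436.9 128.6   6. ]
tally [442.8 126.6  54.5]
jar [357.  334.1 132. ] bottle [477.1 353.  204. ]
[[ 0.9  0.4 -0. ]
 [ 0.4 -0.9  0. ]
 [-0.  -0.  -1. ]]
```

```bash
python3 - <<'E'
from h import *
s=get_state();print((toolrel(np.array([378.8,-267.5,185])-s["tool_pos"])/200).round(3))
E
```

```text
[ 1.206 -1.641  0.23 ]
```

```bash
python3 -m jog '[[-0.1,[0.12,-0.16,0],0],[-0.1,[0.24,-0.33,0],0],[-0.1,[0.36,-0.49,0],0],[-0.1,[0.48,-0.66,0],0],[-0.1,[0.6,-0.82,0],0],[-0.1,[0.72,-0.98,0],0]]' 60
python3 - <<'E'
from h import *
s=get_state();print((toolrel(np.array([378.8,-267.5,185])-s["tool_pos"])/200).round(3))
E
```

```text
time_s: 0.65
tool_pos: [342.1, -425.4, 230.5]
orientation: [0.979, 0.203, -0.0, -0.001]
force: [1.9, -0.4, 0.4]
opening: 47.1
[ 0.482 -0.651  0.229]
```

```bash
python3 -m jog '[[-0.1,[0.12,-0.16,0.03],0],[-0.1,[0.24,-0.32,0.08],0],[-0.1,[0.36,-0.48,0.15],0],[-0.1,[0.48,-0.65,0.229],0],[-0.1,[0.482,-0.651,0.229],0],[-0.1,[0.482,-0.651,0.229],0]]'
python3 - <<'E'
from h import *
s=get_state();print((toolrel(np.array([378.8,-267.5,185])-s["tool_pos"])/200).round(3),s["joint_positions"])
c=calibration("wrist");im=get_image("wrist");cv2.imwrite("pics/w1.png",im[:,:,::-1])
np.save("w1.npy",c,allow_pickle=True)
E
```

```text
time_s: 1.15
tool_pos: [378.6, -264.0, 184.1]
orientation: [0.979, 0.206, -0.001, -0.003]
force: [-0.2, -0.7, 0.3]
opening: 47.2
[-0.006  0.016 -0.005] [ 0.52182358  0.34023722 -0.0120409   2.22523065  0.00317586  0.58137367
 -0.64798038]
```

View pics/w1.png

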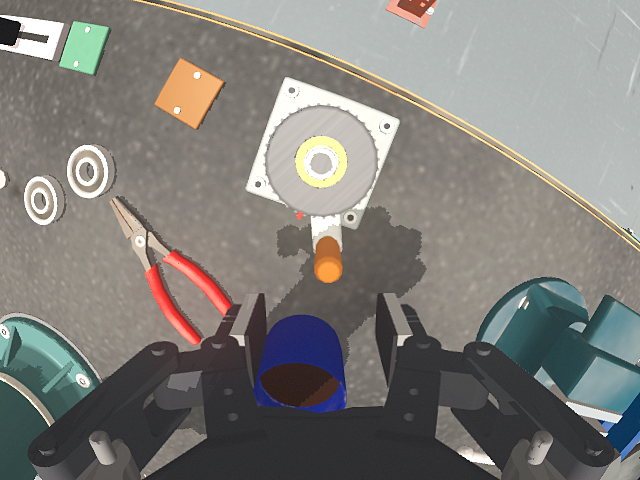

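```bash
python3 - <<'E'
import h
from h import *
np.set_printoptions(precision=1,suppress=True)
c=np.load("w1.npy",allow_pickle=True).item()
def pw(p,z):
    o,d=ray("wrist",p,c);return o+d*(z-o[2])/d[2]
print("griptop",pw((329,267),139),"ring",pw((320.5,162),94),"ptr",pw((300,216),39))
s=get_state();print(s["tool_pos"],(toolrel(np.array([378.8,-267.5,105])-s["tool_pos"])/200).round(3))
E
```

```text
griptop [ 383.2 -266.4  139. ] ring [ 429.1 -240.8   94. ] ptr [ 379.2 -244.6   39. ]
[ 378.9 -266.6  184.8] [-0.   0.   0.4]
```

```bash
python3 -m jog '[[-0.1,[0,0,0.15],0],[-0.1,[0,0,0.3],0],[-0.1,[0,0,0.39],0],[-0.1,[0.005,0,0.39],0],[-0.1,[0.005,0,0.39],0],[1,[0.005,0,0.39],0],[1,[0.005,0,0.39],0],[1,[0.005,0,0.39],0],[1,[0.005,0,0.39],0],[1,[0.005,0,0.39],0],[1,[0.005,0,0.39],0]]' 60
python3 - <<'E'
from h import *
s=get_state();print(s["tool_pos"],s["force"],s["ft_torque"],s["opening"])
im=get_image("wrist");cv2.imwrite("pics/w2.png",im[:,:,::-1])
E
```

```text
time_s: 2.12
tool_pos: [380.4, -267.1, 108.1]
orientation: [0.979, 0.204, 0.0, -0.0]
force: [-0.8, -0.7, 6.8]
opening: 14.0
[ 380.38507242 -267.06549061  108.13709919] [-0.8305403  -0.65308117  6.78172876] [-0.15512277  0.15295636 -0.06363843] 14.02963709821074
```

View pics/w2.png

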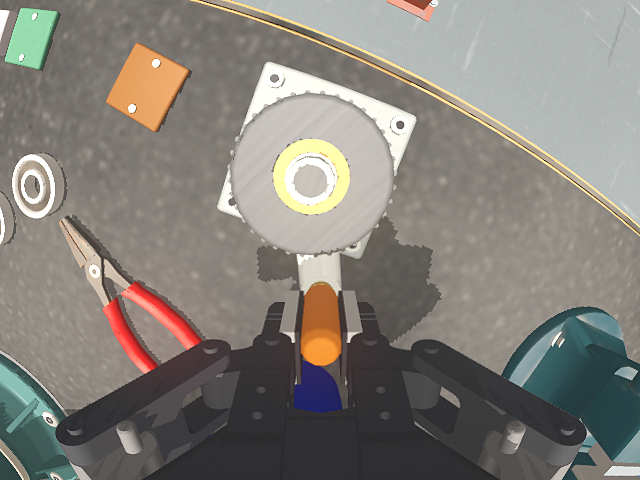

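```bash
cat >> h.py <<'E'
def rows(C,step,n,r=55.0,sink=True):
    "prints shift rows from the current pose towards the circle about C"
    p=np.array(get_state()["tool_pos"]);C=np.array(C)
    th=np.arctan2(*(p[:2]-C)[::-1]);print("theta",round(np.degrees(th),1),"r",round(np.linalg.norm(p[:2]-C),1),"p",p.round(1),"F",np.round(get_state()["force"],1),"Ftan(ccw)",round(float(np.dot(get_state()["force"][:2],[-np.sin(th),np.cos(th)])),2),"Frad",round(float(np.dot(get_state()["force"][:2],[np.cos(th),np.sin(th)])),2))
    out=[]
    for k in range(1,n+1):
        a=th-np.radians(step)*k
        t=C+r*np.array([np.cos(a),np.sin(a)])
        d=toolrel(np.array([t[0]-p[0],t[1]-p[1],-6*step*k/360]))/200
        out.append([1,[round(float(x),3) for x in d],0])
    print(str(out).replace(" ",""))
E
python3 -c "
from h import *
rows((427.5,-241.5),10,7)"
```

```text
theta -151.5 r 53.6 p [ 380.4 -267.   108.1] F [-0.5 -1.   7.4] Ftan(ccw) 0.59 Frad 0.94
[[1,[-0.007,-0.047,0.001],0],[1,[0.002,-0.095,0.002],0],[1,[0.018,-0.14,0.003],0],[1,[0.042,-0.181,0.003],0],[1,[0.073,-0.218,0.004],0],[1,[0.11,-0.248,0.005],0],[1,[0.151,-0.272,0.006],0]]
```

```bash
python3 -m jog '[[1,[-0.004,-0.047,0.001],0],[1,[0.004,-0.095,0.002],0],[1,[0.019,-0.14,0.003],0],[1,[0.042,-0.181,0.003],0],[1,[0.073,-0.218,0.004],0],[1,[0.11,-0.248,0.005],0],[1,[0.151,-0.272,0.006],0]]'
python3 -c "
from h import *
rows((427.5,-241.5),15,16)
im=get_image('wrist');cv2.imwrite('pics/w3.png',im[:,:,::-1])"
```

```text
time_s: 2.75
tool_pos: [387.7, -204.9, 107.2]
orientation: [0.979, 0.204, 0.001, 0.001]
force: [3.9, -5.7, -5.4]
opening: 14.3
theta 137.4 r 54.0 p [ 387.7 -204.9  107.2] F [ 3.9 -5.7 -5.4] Ftan(ccw) 1.6 Frad -6.7
[[1,[0.067,-0.025,0.001],0],[1,[0.139,-0.026,0.003],0],[1,[0.208,-0.009,0.004],0],[1,[0.271,0.025,0.006],0],[1,[0.323,0.075,0.007],0],[1,[0.361,0.136,0.009],0],[1,[0.381,0.205,0.01],0],[1,[0.382,0.277,0.012],0],[1,[0.366,0.346,0.013],0],[1,[0.331,0.409,0.014],0],[1,[0.281,0.461,0.015],0],[1,[0.22,0.499,0.017],0],[1,[0.151,0.519,0.018],0],[1,[0.079,0.52,0.019],0],[1,[0.01,0.503,0.02],0],[1,[-0.053,0.469,0.021],0]]
```

View pics/w3.png

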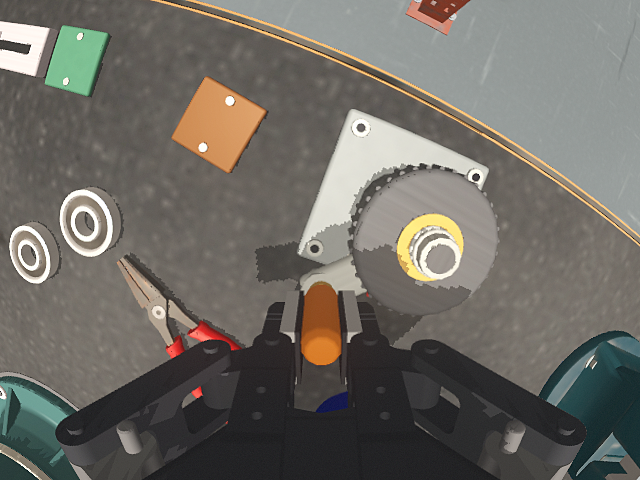

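```bash
python3 -c "
from h import *
rows((428.7,-241.5),15,15)"
```

```text
theta 136.1 r 54.8 p [ 389.2 -203.5  107.2] F [ 3.8 -3.3 -4.9] Ftan(ccw) -0.29 Frad -5.03
[[1,[0.069,-0.019,0.001],0],[1,[0.141,-0.019,0.003],0],[1,[0.21,-0.0,0.004],0],[1,[0.272,0.036,0.006],0],[1,[0.323,0.087,0.008],0],[1,[0.359,0.149,0.009],0],[1,[0.377,0.218,0.01],0],[1,[0.377,0.29,0.012],0],[1,[0.358,0.359,0.013],0],[1,[0.322,0.421,0.014],0],[1,[0.271,0.472,0.016],0],[1,[0.209,0.508,0.017],0],[1,[0.139,0.526,0.018],0],[1,[0.068,0.526,0.019],0],[1,[-0.002,0.507,0.02],0]]
```

```bash
python3 -m jog '[[1,[0.069,-0.019,0.001],0],[1,[0.141,-0.019,0.003],0],[1,[0.21,0,0.004],0],[1,[0.272,0.036,0.006],0],[1,[0.323,0.087,0.008],0],[1,[0.359,0.149,0.009],0],[1,[0.377,0.218,0.01],0],[1,[0.377,0.29,0.012],0],[1,[0.358,0.359,0.013],0],[1,[0.322,0.421,0.014],0],[1,[0.271,0.472,0.016],0],[1,[0.209,0.508,0.017],0]]'
python3 -c "
from h import *
rows((428.7,-241.5),15,8)"
```

```text
time_s: 3.8
tool_pos: [469.0, -279.5, 104.2]
orientation: [0.979, 0.206, 0.002, 0.0]
force: [-0.1, 1.4, 0.4]
opening: 14.0
theta -43.4 r 55.4 p [ 469.  -279.5  104.2] F [-0.1  1.4  0.4] Ftan(ccw) 0.97 Frad -1.05
[[1,[-0.07,0.017,0.001],0],[1,[-0.142,0.018,0.002],0],[1,[-0.211,-0.001,0.003],0],[1,[-0.274,-0.036,0.004],0],[1,[-0.325,-0.087,0.005],0],[1,[-0.361,-0.149,0.006],0],[1,[-0.38,-0.218,0.007],0],[1,[-0.38,-0.29,0.008],0]]
```

```bash
python3 -m jog '[[1,[-0.07,0.017,0.001],0],[1,[-0.142,0.018,0.002],0],[1,[-0.211,-0.001,0.003],0],[1,[-0.274,-0.036,0.004],0],[1,[-0.325,-0.087,0.005],0],[1,[-0.361,-0.149,0.006],0],[1,[-0.361,-0.149,0.006],0]]'
python3 -c "
from h import *
rows((428.7,-241.5),15,8)"
```

```text
time_s: 4.38
tool_pos: [387.7, -277.8, 102.5]
orientation: [0.978, 0.207, 0.001, -0.002]
force: [1.1, 1.5, 0.2]
opening: 13.9
theta -138.5 r 54.8 p [ 387.7 -277.8  102.5] F [1.1 1.5 0.2] Ftan(ccw) -0.35 Frad -1.85
[[1,[-0.014,-0.07,0.001],0],[1,[-0.008,-0.142,0.003],0],[1,[0.017,-0.209,0.005],0],[1,[0.058,-0.268,0.006],0],[1,[0.113,-0.315,0.008],0],[1,[0.178,-0.345,0.009],0],[1,[0.248,-0.358,0.011],0],[1,[0.32,-0.352,0.012],0]]
```

```bash
cat >> h.py <<'E'
def inc(C,step,n,r=55.0):
    s=get_state();p=np.array(s["tool_pos"]);C=np.array(C);th=np.arctan2(*(p[:2]-C)[::-1])
    prev=p[:2]
    print("theta",np.degrees(th).round(1))
    for k in range(n):
        o=[]
        for f in(.5,1):
            a=th-np.radians(step)*(k+f);t=C+r*np.array([np.cos(a),np.sin(a)])
            o.append([1,[round(float(x),3) for x in toolrel([*(t-prev),-6*step*f/360])/200],0])
        prev=t;print(str(o+[o[-1]]).replace(" ",""))
E
cat > g.py <<'E'
import sys
from h import *
C=np.array([428.7,-241.5]);s=get_state();p=np.array(s["tool_pos"][:2])-C;F=np.array(s["force"][:2]);u=p/np.linalg.norm(p)
t=float(F@[-u[1],u[0]]);print("th",np.degrees(np.arctan2(p[1],p[0])).round(1),"r",np.linalg.norm(p).round(1),"Ft %.2f Fr %.2f z %.1f"%(t,F@u,s["tool_pos"][2]))
sys.exit(1 if t>float(sys.argv[1]) else 0)
E
python3 -c "
from h import *
inc((428.7,-241.5),12,6)"
```

```text
theta -138.5
[[1,[-0.008,-0.028,0.001],0],[1,[-0.013,-0.056,0.001],0],[1,[-0.013,-0.056,0.001],0]]
[[1,[-0.001,-0.029,0.001],0],[1,[0.0,-0.057,0.001],0],[1,[0.0,-0.057,0.001],0]]
[[1,[0.005,-0.028,0.001],0],[1,[0.012,-0.056,0.001],0],[1,[0.012,-0.056,0.001],0]]
[[1,[0.01,-0.027,0.001],0],[1,[0.024,-0.052,0.001],0],[1,[0.024,-0.052,0.001],0]]
[[1,[0.016,-0.024,0.001],0],[1,[0.034,-0.046,0.001],0],[1,[0.034,-0.046,0.001],0]]
[[1,[0.02,-0.02,0.001],0],[1,[0.043,-0.038,0.001],0],[1,[0.043,-0.038,0.001],0]]
```

```bash
J="python3 -m jog"; 
python3 -m jog '[[1,[-0.008,-0.028,0.001],0],[1,[-0.013,-0.056,0.001],0],[1,[-0.013,-0.056,0.001],0]]' >/dev/null; python3 g.py 3.5 &&
python3 -m jog '[[1,[-0.001,-0.029,0.001],0],[1,[0,-0.057,0.001],0],[1,[0,-0.057,0.001],0]]' >/dev/null && python3 g.py 3.5 &&
python3 -m jog '[[1,[0.005,-0.028,0.001],0],[1,[0.012,-0.056,0.001],0],[1,[0.012,-0.056,0.001],0]]' >/dev/null && python3 g.py 3.5 &&
python3 -m jog '[[1,[0.01,-0.027,0.001],0],[1,[0.024,-0.052,0.001],0],[1,[0.024,-0.052,0.001],0]]' >/dev/null && python3 g.py 3.5
python3 -c "
from h import *
inc((428.7,-241.5),12,6)
print(get_state()['time_s'])"
```

```text
th -152.1 r 54.7 Ft 0.19 Fr -3.97 z 102.4
th -165.0 r 54.7 Ft 0.40 Fr -4.35 z 102.2
th -177.9 r 54.7 Ft 0.10 Fr -4.72 z 102.0
th 169.2 r 54.7 Ft 0.82 Fr -4.91 z 101.8
theta 169.2
[[1,[0.017,-0.024,0.001],0],[1,[0.037,-0.044,0.001],0],[1,[0.037,-0.044,0.001],0]]
[[1,[0.022,-0.018,0.001],0],[1,[0.046,-0.035,0.001],0],[1,[0.046,-0.035,0.001],0]]
[[1,[0.025,-0.013,0.001],0],[1,[0.052,-0.024,0.001],0],[1,[0.052,-0.024,0.001],0]]
[[1,[0.028,-0.008,0.001],0],[1,[0.056,-0.013,0.001],0],[1,[0.056,-0.013,0.001],0]]
[[1,[0.029,-0.002,0.001],0],[1,[0.057,-0.001,0.001],0],[1,[0.057,-0.001,0.001],0]]
[[1,[0.028,0.004,0.001],0],[1,[0.056,0.011,0.001],0],[1,[0.056,0.011,0.001],0]]
5.3833
```

```bash

python3 -m jog '[[1,[0.017,-0.024,0.001],0],[1,[0.037,-0.044,0.001],0],[1,[0.037,-0.044,0.001],0]]' >/dev/null; python3 g.py 3 &&
python3 -m jog '[[1,[0.022,-0.018,0.001],0],[1,[0.046,-0.035,0.001],0],[1,[0.046,-0.035,0.001],0]]' >/dev/null && python3 g.py 3 &&
python3 -m jog '[[1,[0.025,-0.013,0.001],0],[1,[0.052,-0.024,0.001],0],[1,[0.052,-0.024,0.001],0]]' >/dev/null && python3 g.py 3 &&
python3 -m jog '[[1,[0.028,-0.008,0.001],0],[1,[0.056,-0.013,0.001],0],[1,[0.056,-0.013,0.001],0]]' >/dev/null && python3 g.py 3 &&
python3 -m jog '[[1,[0.029,-0.002,0.001],0],[1,[0.057,-0.001,0.001],0],[1,[0.057,-0.001,0.001],0]]' >/dev/null && python3 g.py 3 &&
python3 -m jog '[[1,[0.028,0.004,0.001],0],[1,[0.056,0.011,0.001],0],[1,[0.056,0.011,0.001],0]]' >/dev/null && python3 g.py 3
python3 -c "
from h import *
inc((428.7,-241.5),12,8)
print(get_state()['time_s'])"
```

```text
th 156.0 r 54.7 Ft 0.51 Fr -5.33 z 101.6
th 142.9 r 54.8 Ft 0.94 Fr -4.75 z 101.4
th 130.4 r 54.9 Ft 0.97 Fr -6.00 z 101.2
th 118.3 r 55.0 Ft 0.30 Fr -6.31 z 101.0
th 107.0 r 55.1 Ft 0.23 Fr -5.53 z 100.7
th 95.5 r 55.2 Ft -0.05 Fr -6.04 z 100.5
theta 95.5
[[1,[0.026,0.012,0.001],0],[1,[0.052,0.025,0.001],0],[1,[0.052,0.025,0.001],0]]
[[1,[0.024,0.016,0.001],0],[1,[0.046,0.035,0.001],0],[1,[0.046,0.035,0.001],0]]
[[1,[0.02,0.021,0.001],0],[1,[0.038,0.043,0.001],0],[1,[0.038,0.043,0.001],0]]
[[1,[0.015,0.024,0.001],0],[1,[0.028,0.05,0.001],0],[1,[0.028,0.05,0.001],0]]
[[1,[0.01,0.027,0.0],0],[1,[0.017,0.055,0.001],0],[1,[0.017,0.055,0.001],0]]
[[1,[0.004,0.028,0.0],0],[1,[0.005,0.057,0.001],0],[1,[0.005,0.057,0.001],0]]
[[1,[-0.002,0.029,0.0],0],[1,[-0.007,0.057,0.001],0],[1,[-0.007,0.057,0.001],0]]
[[1,[-0.008,0.028,0.0],0],[1,[-0.019,0.054,0.001],0],[1,[-0.019,0.054,0.001],0]]
6.8833
```

```bash

python3 -m jog '[[1,[0.026,0.012,0.001],0],[1,[0.052,0.025,0.001],0],[1,[0.052,0.025,0.001],0]]' >/dev/null; python3 g.py 3 &&
python3 -m jog '[[1,[0.024,0.016,0.001],0],[1,[0.046,0.035,0.001],0],[1,[0.046,0.035,0.001],0]]' >/dev/null && python3 g.py 3 &&
python3 -m jog '[[1,[0.02,0.021,0.001],0],[1,[0.038,0.043,0.001],0],[1,[0.038,0.043,0.001],0]]' >/dev/null && python3 g.py 3 &&
python3 -m jog '[[1,[0.015,0.024,0.001],0],[1,[0.028,0.05,0.001],0],[1,[0.028,0.05,0.001],0]]' >/dev/null && python3 g.py 3 &&
python3 -m jog '[[1,[0.01,0.027,0.001],0],[1,[0.017,0.055,0.001],0],[1,[0.017,0.055,0.001],0]]' >/dev/null && python3 g.py 3 &&
python3 -m jog '[[1,[0.004,0.028,0.001],0],[1,[0.005,0.057,0.001],0],[1,[0.005,0.057,0.001],0]]' >/dev/null && python3 g.py 3 &&
python3 -m jog '[[1,[-0.002,0.029,0.001],0],[1,[-0.007,0.057,0.001],0],[1,[-0.007,0.057,0.001],0]]' >/dev/null && python3 g.py 3 &&
python3 -m jog '[[1,[-0.008,0.028,0.001],0],[1,[-0.019,0.054,0.001],0],[1,[-0.019,0.054,0.001],0]]' >/dev/null && python3 g.py 3
python3 -c "
from h import *
inc((428.7,-241.5),12,8)
print(get_state()['time_s'])"
```

```text
th 82.9 r 55.2 Ft -0.33 Fr -3.60 z 100.2
th 69.8 r 55.3 Ft 0.37 Fr -3.06 z 100.0
th 57.1 r 55.4 Ft 0.11 Fr -3.84 z 99.7
th 44.8 r 55.5 Ft -0.24 Fr -4.26 z 99.5
th 32.7 r 55.6 Ft -0.01 Fr -3.83 z 99.3
th 21.0 r 55.6 Ft -0.04 Fr -3.89 z 99.1
th 9.6 r 55.7 Ft -0.08 Fr -3.61 z 98.8
th -1.6 r 55.6 Ft -0.43 Fr -2.20 z 98.7
theta -1.6
[[1,[-0.017,0.024,0.0],0],[1,[-0.033,0.048,0.001],0],[1,[-0.033,0.048,0.001],0]]
[[1,[-0.019,0.022,0.0],0],[1,[-0.04,0.042,0.001],0],[1,[-0.04,0.042,0.001],0]]
[[1,[-0.023,0.017,0.0],0],[1,[-0.048,0.032,0.001],0],[1,[-0.048,0.032,0.001],0]]
[[1,[-0.026,0.012,0.0],0],[1,[-0.053,0.022,0.001],0],[1,[-0.053,0.022,0.001],0]]
[[1,[-0.028,0.007,0.0],0],[1,[-0.057,0.01,0.001],0],[1,[-0.057,0.01,0.001],0]]
[[1,[-0.029,0.001,0.001],0],[1,[-0.057,-0.002,0.001],0],[1,[-0.057,-0.002,0.001],0]]
[[1,[-0.028,-0.005,0.001],0],[1,[-0.056,-0.014,0.001],0],[1,[-0.056,-0.014,0.001],0]]
[[1,[-0.027,-0.011,0.001],0],[1,[-0.052,-0.025,0.001],0],[1,[-0.052,-0.025,0.001],0]]
8.8833
```

```bash

python3 -m jog '[[1,[-0.017,0.024,0.001],0],[1,[-0.033,0.048,0.001],0],[1,[-0.033,0.048,0.001],0]]' >/dev/null; python3 g.py 3 &&
python3 -m jog '[[1,[-0.019,0.022,0.001],0],[1,[-0.04,0.042,0.001],0],[1,[-0.04,0.042,0.001],0]]' >/dev/null && python3 g.py 3 &&
python3 -m jog '[[1,[-0.023,0.017,0.001],0],[1,[-0.048,0.032,0.001],0],[1,[-0.048,0.032,0.001],0]]' >/dev/null && python3 g.py 3 &&
python3 -m jog '[[1,[-0.026,0.012,0.001],0],[1,[-0.053,0.022,0.001],0],[1,[-0.053,0.022,0.001],0]]' >/dev/null && python3 g.py 3 &&
python3 -m jog '[[1,[-0.028,0.007,0.001],0],[1,[-0.057,0.01,0.001],0],[1,[-0.057,0.01,0.001],0]]' >/dev/null && python3 g.py 3 &&
python3 -m jog '[[1,[-0.029,0.001,0.001],0],[1,[-0.057,-0.002,0.001],0],[1,[-0.057,-0.002,0.001],0]]' >/dev/null && python3 g.py 3 &&
python3 -m jog '[[1,[-0.028,-0.005,0.001],0],[1,[-0.056,-0.014,0.001],0],[1,[-0.056,-0.014,0.001],0]]' >/dev/null && python3 g.py 3 &&
python3 -m jog '[[1,[-0.027,-0.011,0.001],0],[1,[-0.052,-0.025,0.001],0],[1,[-0.052,-0.025,0.001],0]]' >/dev/null && python3 g.py 3
python3 -c "
from h import *
inc((428.7,-241.5),12,8)
print(get_state()['time_s'])"
```

```text
th -13.1 r 55.5 Ft 0.85 Fr -0.91 z 98.6
th -25.3 r 55.5 Ft 0.69 Fr -1.74 z 98.3
th -37.7 r 55.5 Ft -0.12 Fr -1.84 z 98.1
th -50.6 r 55.4 Ft 0.29 Fr -1.22 z 97.9
th -63.8 r 55.4 Ft 0.06 Fr -2.29 z 97.6
th -77.0 r 55.3 Ft 0.12 Fr -2.96 z 97.4
th -90.6 r 55.3 Ft -0.63 Fr -4.54 z 97.1
th -104.2 r 55.3 Ft 1.26 Fr -5.57 z 96.9
theta -104.2
[[1,[-0.021,-0.02,0.001],0],[1,[-0.04,-0.041,0.001],0],[1,[-0.04,-0.041,0.001],0]]
[[1,[-0.017,-0.023,0.001],0],[1,[-0.032,-0.048,0.002],0],[1,[-0.032,-0.048,0.002],0]]
[[1,[-0.012,-0.026,0.001],0],[1,[-0.021,-0.053,0.002],0],[1,[-0.021,-0.053,0.002],0]]
[[1,[-0.006,-0.028,0.001],0],[1,[-0.01,-0.057,0.002],0],[1,[-0.01,-0.057,0.002],0]]
[[1,[-0.0,-0.029,0.001],0],[1,[0.002,-0.057,0.002],0],[1,[0.002,-0.057,0.002],0]]
[[1,[0.006,-0.028,0.001],0],[1,[0.014,-0.056,0.002],0],[1,[0.014,-0.056,0.002],0]]
[[1,[0.011,-0.026,0.001],0],[1,[0.025,-0.052,0.001],0],[1,[0.025,-0.052,0.001],0]]
[[1,[0.017,-0.024,0.001],0],[1,[0.036,-0.045,0.001],0],[1,[0.036,-0.045,0.001],0]]
10.8833
```

```bash

python3 -m jog '[[1,[-0.021,-0.02,0.001],0],[1,[-0.04,-0.041,0.001],0],[1,[-0.04,-0.041,0.001],0]]' >/dev/null; python3 g.py 3 &&
python3 -m jog '[[1,[-0.017,-0.023,0.001],0],[1,[-0.032,-0.048,0.001],0],[1,[-0.032,-0.048,0.001],0]]' >/dev/null && python3 g.py 3 &&
python3 -m jog '[[1,[-0.012,-0.026,0.001],0],[1,[-0.021,-0.053,0.001],0],[1,[-0.021,-0.053,0.001],0]]' >/dev/null && python3 g.py 3 &&
python3 -m jog '[[1,[-0.006,-0.028,0.001],0],[1,[-0.01,-0.057,0.001],0],[1,[-0.01,-0.057,0.001],0]]' >/dev/null && python3 g.py 3 &&
python3 -m jog '[[1,[0,-0.029,0.001],0],[1,[0.002,-0.057,0.001],0],[1,[0.002,-0.057,0.001],0]]' >/dev/null && python3 g.py 3 &&
python3 -m jog '[[1,[0.006,-0.028,0.001],0],[1,[0.014,-0.056,0.001],0],[1,[0.014,-0.056,0.001],0]]' >/dev/null && python3 g.py 3 &&
python3 -m jog '[[1,[0.011,-0.026,0.001],0],[1,[0.025,-0.052,0.001],0],[1,[0.025,-0.052,0.001],0]]' >/dev/null && python3 g.py 3 &&
python3 -m jog '[[1,[0.017,-0.024,0.001],0],[1,[0.036,-0.045,0.001],0],[1,[0.036,-0.045,0.001],0]]' >/dev/null && python3 g.py 3
python3 -c "
from h import *
inc((428.7,-241.5),12,8)
print(get_state()['time_s'])"
```

```text
th -117.8 r 55.1 Ft -0.05 Fr -3.54 z 96.8
th -131.1 r 55.0 Ft -0.07 Fr -4.90 z 96.6
th -144.1 r 54.9 Ft 0.51 Fr -5.09 z 96.4
th -156.8 r 54.9 Ft 0.44 Fr -5.95 z 96.3
th -169.2 r 54.8 Ft -0.15 Fr -7.00 z 96.1
th 178.4 r 54.7 Ft -0.12 Fr -6.04 z 95.9
th 166.3 r 54.8 Ft 1.18 Fr -6.69 z 95.7
th 154.4 r 54.8 Ft 0.78 Fr -5.07 z 95.5
theta 154.4
[[1,[0.022,-0.018,0.001],0],[1,[0.047,-0.033,0.001],0],[1,[0.047,-0.033,0.001],0]]
[[1,[0.026,-0.012,0.001],0],[1,[0.053,-0.022,0.001],0],[1,[0.053,-0.022,0.001],0]]
[[1,[0.028,-0.007,0.001],0],[1,[0.057,-0.01,0.001],0],[1,[0.057,-0.01,0.001],0]]
[[1,[0.029,-0.001,0.001],0],[1,[0.057,0.002,0.001],0],[1,[0.057,0.002,0.001],0]]
[[1,[0.028,0.005,0.001],0],[1,[0.056,0.014,0.001],0],[1,[0.056,0.014,0.001],0]]
[[1,[0.027,0.011,0.001],0],[1,[0.052,0.025,0.001],0],[1,[0.052,0.025,0.001],0]]
[[1,[0.024,0.016,0.001],0],[1,[0.045,0.035,0.001],0],[1,[0.045,0.035,0.001],0]]
[[1,[0.02,0.021,0.001],0],[1,[0.037,0.044,0.001],0],[1,[0.037,0.044,0.001],0]]
12.8833
```

```bash

python3 -m jog '[[1,[0.022,-0.018,0.001],0],[1,[0.047,-0.033,0.001],0],[1,[0.047,-0.033,0.001],0]]' >/dev/null; python3 g.py 3 &&
python3 -m jog '[[1,[0.026,-0.012,0.001],0],[1,[0.053,-0.022,0.001],0],[1,[0.053,-0.022,0.001],0]]' >/dev/null && python3 g.py 3 &&
python3 -m jog '[[1,[0.028,-0.007,0.001],0],[1,[0.057,-0.01,0.001],0],[1,[0.057,-0.01,0.001],0]]' >/dev/null && python3 g.py 3 &&
python3 -m jog '[[1,[0.029,-0.001,0.001],0],[1,[0.057,0.002,0.001],0],[1,[0.057,0.002,0.001],0]]' >/dev/null && python3 g.py 3 &&
python3 -m jog '[[1,[0.028,0.005,0.001],0],[1,[0.056,0.014,0.001],0],[1,[0.056,0.014,0.001],0]]' >/dev/null && python3 g.py 3 &&
python3 -m jog '[[1,[0.027,0.011,0.001],0],[1,[0.052,0.025,0.001],0],[1,[0.052,0.025,0.001],0]]' >/dev/null && python3 g.py 3 &&
python3 -m jog '[[1,[0.024,0.016,0.001],0],[1,[0.045,0.035,0.001],0],[1,[0.045,0.035,0.001],0]]' >/dev/null && python3 g.py 3 &&
python3 -m jog '[[1,[0.02,0.021,0.001],0],[1,[0.037,0.044,0.001],0],[1,[0.037,0.044,0.001],0]]' >/dev/null && python3 g.py 3
python3 -c "
from h import *
inc((428.7,-241.5),12,8)
print(get_state()['time_s'],get_state()['opening'])
cv2.imwrite('pics/w4.png',get_image('wrist')[:,:,::-1])"
```

```text
th 142.2 r 54.8 Ft 0.33 Fr -5.66 z 95.3
th 129.9 r 54.9 Ft 0.51 Fr -5.34 z 95.1
th 117.7 r 55.0 Ft 0.35 Fr -5.51 z 94.9
th 106.0 r 55.1 Ft 0.70 Fr -5.28 z 94.6
th 93.8 r 55.2 Ft 0.70 Fr -3.92 z 94.4
th 81.2 r 55.3 Ft 0.53 Fr -5.20 z 94.2
th 68.7 r 55.4 Ft 0.15 Fr -4.94 z 93.9
th 56.4 r 55.5 Ft 1.08 Fr -3.97 z 93.7
theta 56.4
[[1,[0.012,0.026,0.001],0],[1,[0.023,0.053,0.001],0],[1,[0.023,0.053,0.001],0]]
[[1,[0.008,0.028,0.001],0],[1,[0.014,0.056,0.001],0],[1,[0.014,0.056,0.001],0]]
[[1,[0.003,0.029,0.001],0],[1,[0.002,0.057,0.001],0],[1,[0.002,0.057,0.001],0]]
[[1,[-0.003,0.029,0.001],0],[1,[-0.01,0.057,0.001],0],[1,[-0.01,0.057,0.001],0]]
[[1,[-0.009,0.027,0.0],0],[1,[-0.021,0.053,0.001],0],[1,[-0.021,0.053,0.001],0]]
[[1,[-0.015,0.025,0.0],0],[1,[-0.032,0.048,0.001],0],[1,[-0.032,0.048,0.001],0]]
[[1,[-0.02,0.021,0.0],0],[1,[-0.041,0.04,0.001],0],[1,[-0.041,0.04,0.001],0]]
[[1,[-0.024,0.017,0.0],0],[1,[-0.049,0.031,0.001],0],[1,[-0.049,0.031,0.001],0]]
14.8833 13.73411679407522
```

View pics/w4.png

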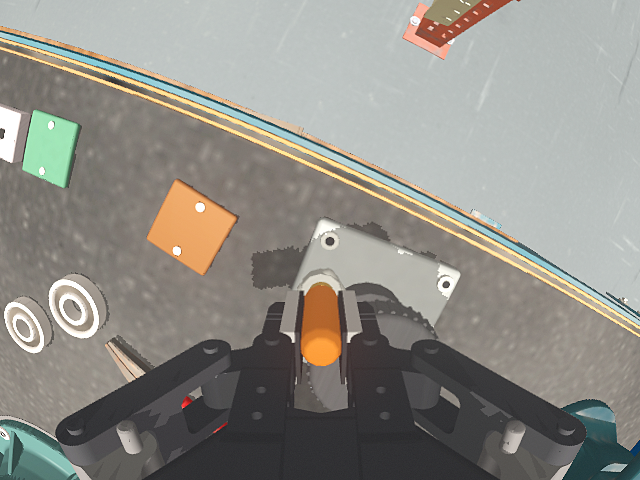

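The crank grip is still held at (322,325), and the ring has sunk. That's 872° (2.42 turns) so far, so I'll keep going.

```bash

python3 -m jog '[[1,[0.012,0.026,0.001],0],[1,[0.023,0.053,0.001],0],[1,[0.023,0.053,0.001],0]]' >/dev/null; python3 g.py 3 &&
python3 -m jog '[[1,[0.008,0.028,0.001],0],[1,[0.014,0.056,0.001],0],[1,[0.014,0.056,0.001],0]]' >/dev/null && python3 g.py 3 &&
python3 -m jog '[[1,[0.003,0.029,0.001],0],[1,[0.002,0.057,0.001],0],[1,[0.002,0.057,0.001],0]]' >/dev/null && python3 g.py 3 &&
python3 -m jog '[[1,[-0.003,0.029,0.001],0],[1,[-0.01,0.057,0.001],0],[1,[-0.01,0.057,0.001],0]]' >/dev/null && python3 g.py 3 &&
python3 -m jog '[[1,[-0.009,0.027,0.001],0],[1,[-0.021,0.053,0.001],0],[1,[-0.021,0.053,0.001],0]]' >/dev/null && python3 g.py 3 &&
python3 -m jog '[[1,[-0.015,0.025,0.001],0],[1,[-0.032,0.048,0.001],0],[1,[-0.032,0.048,0.001],0]]' >/dev/null && python3 g.py 3 &&
python3 -m jog '[[1,[-0.02,0.021,0.001],0],[1,[-0.041,0.04,0.001],0],[1,[-0.041,0.04,0.001],0]]' >/dev/null && python3 g.py 3 &&
python3 -m jog '[[1,[-0.024,0.017,0.001],0],[1,[-0.049,0.031,0.001],0],[1,[-0.049,0.031,0.001],0]]' >/dev/null && python3 g.py 3
python3 -c "
from h import *
inc((428.7,-241.5),12,8)
print(get_state()['time_s'],get_state()['opening'])"
```

```text
th 47.2 r 55.5 Ft 4.74 Fr -2.08 z 93.5
theta 47.2
[[1,[0.008,0.028,0.0],0],[1,[0.014,0.056,0.001],0],[1,[0.014,0.056,0.001],0]]
[[1,[0.004,0.029,0.0],0],[1,[0.005,0.057,0.001],0],[1,[0.005,0.057,0.001],0]]
[[1,[-0.002,0.029,0.0],0],[1,[-0.007,0.057,0.001],0],[1,[-0.007,0.057,0.001],0]]
[[1,[-0.008,0.028,0.0],0],[1,[-0.019,0.054,0.001],0],[1,[-0.019,0.054,0.001],0]]
[[1,[-0.014,0.025,0.0],0],[1,[-0.03,0.049,0.001],0],[1,[-0.03,0.049,0.001],0]]
[[1,[-0.019,0.022,0.0],0],[1,[-0.039,0.042,0.001],0],[1,[-0.039,0.042,0.001],0]]
[[1,[-0.023,0.018,0.0],0],[1,[-0.047,0.033,0.001],0],[1,[-0.047,0.033,0.001],0]]
[[1,[-0.026,0.013,0.0],0],[1,[-0.053,0.022,0.001],0],[1,[-0.053,0.022,0.001],0]]
15.1833 14.173591253872186
```

```bash

python3 -m jog '[[1,[0.004,0.014,0],0],[1,[0.007,0.025,0],0],[1,[0.007,0.025,0],0]]' >/dev/null; python3 g.py 3
python3 -c "
from h import *
print(get_state()['time_s'],get_state()['opening'])
cv2.imwrite('pics/t5.png',get_image('top')[:,:,::-1])
cv2.imwrite('pics/s5.png',get_image('scene')[:,:,::-1])
a=cv2.imread('pics/t5.png')[225:300,415:495];b=cv2.imread('pics/s5.png')[150:235,350:450]
f=lambda q:cv2.resize(q,(400,375),interpolation=cv2.INTER_CUBIC)
cv2.imwrite('pics/c5.png',np.hstack([f(a),f(b)]))"; python3 g.py 3
```

```text
th 45.5 r 55.5 Ft 5.41 Fr -1.61 z 93.5
15.4333 14.348399811285846
th 45.8 r 55.5 Ft 4.90 Fr -2.73 z 93.5
```

View pics/c5.png

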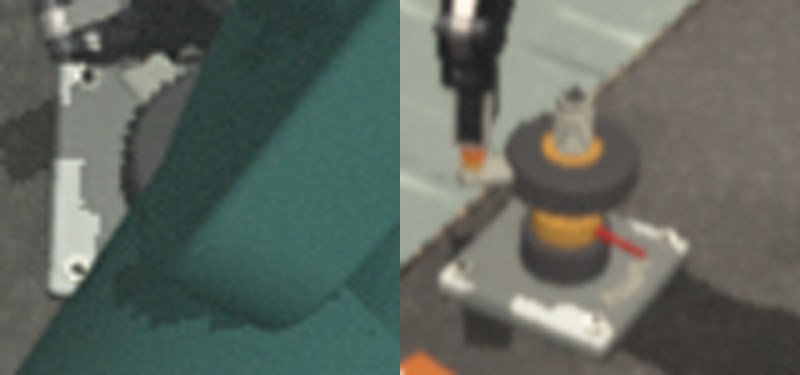

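```bash
python3 - <<'E'
from h import *
a=plane("scene",(412.9,206.4),39);b=plane("scene",(411,208),39);print(a,b,np.linalg.norm(a-b))
i0=cv2.imread('pics/scene0.png')[190:220,390:425];i1=cv2.imread('pics/s5.png')[190:220,390:425]
f=lambda q:cv2.resize(q,(400,343),interpolation=cv2.INTER_NEAREST)
cv2.imwrite('pics/c6.png',np.hstack([f(i0),f(i1)]))
E
```

```text
[ 373.92785464 -243.8265458    39.        ] [ 374.21135191 -236.27175899   39.        ] 7.560104127766774
```

View pics/c6.png

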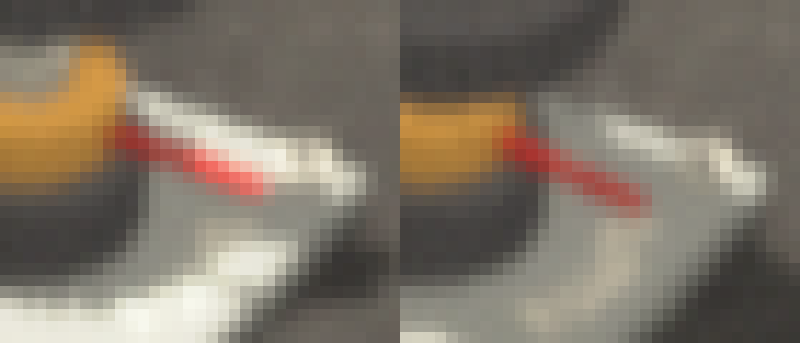

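```bash

python3 -m jog '[[1,[0.004,0.02,0],0],[1,[0.008,0.038,0],0],[1,[0.008,0.038,0],0],[1,[0.008,0.038,0],0]]' >/dev/null; python3 g.py 3
python3 -c "
from h import *
print(get_state()['time_s'],get_state()['opening'])
cv2.imwrite('pics/s6.png',get_image('scene')[:,:,::-1])
f=lambda q:cv2.resize(q,(400,343),interpolation=cv2.INTER_NEAREST)
cv2.imwrite('pics/c7.png',np.hstack([f(cv2.imread(p)[190:220,390:425]) for p in('pics/scene0.png','pics/s6.png')]))"; python3 g.py 3
```

```text
th 42.7 r 55.5 Ft 7.41 Fr -1.65 z 93.4
15.8667 14.466253226339212
th 42.8 r 55.5 Ft 6.91 Fr -0.96 z 93.5
```

View pics/c7.png

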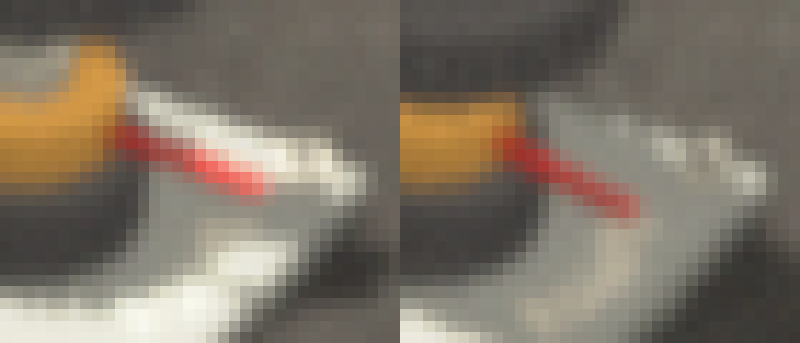

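```bash

python3 -m jog '[[1,[-0.003,-0.013,0],0],[1,[-0.006,-0.025,0],0],[1,[-0.009,-0.036,0],0],[1,[-0.009,-0.036,0],0],[1,[-0.009,-0.036,0],0]]' >/dev/null; python3 g.py 3
python3 -c "
from h import *
print(get_state()['time_s'],get_state()['tool_pos'],get_state()['force'],get_state()['joint_positions'])"
```

```text
th 51.9 r 55.5 Ft 1.46 Fr -5.52 z 93.6
16.3333 [ 462.96232533 -197.79940884   93.58948517] [-4.55513755 -3.4370047   5.29138875] [ 0.30980394  0.54360477  0.0134479   2.1891601  -0.04043333  0.42781615
 -0.781684  ]
```

```bash

python3 -m jog '[[0.6,[0,0,0],0],[0.4,[0,0,0],0],[0.2,[0,0,0],0],[0.2,[0,0,0],0],[0.2,[0,0,-0.05],0],[0.2,[0,0,-0.2],0],[0.2,[0,0,-0.35],0],[0.2,[0,0,-0.5],0],[0.2,[0,0,-0.5],0]]'
python3 -c "
from h import *
cv2.imwrite('pics/w8.png',get_image('wrist')[:,:,::-1])
cv2.imwrite('pics/s8.png',get_image('scene')[:,:,::-1])
f=lambda q:cv2.resize(q,(400,343),interpolation=cv2.INTER_NEAREST)
cv2.imwrite('pics/c8.png',np.hstack([f(cv2.imread('pics/scene0.png')[190:220,390:425]),f(cv2.imread('pics/s8.png')[190:220,390:425]),f(cv2.imread('pics/s8.png')[150:235,350:450])]))"
```

```text
time_s: 17.08
tool_pos: [468.4, -200.6, 199.3]
orientation: [0.977, 0.214, -0.001, -0.006]
force: [0.7, 0.1, 0.7]
opening: 34.5
```

View pics/c8.png

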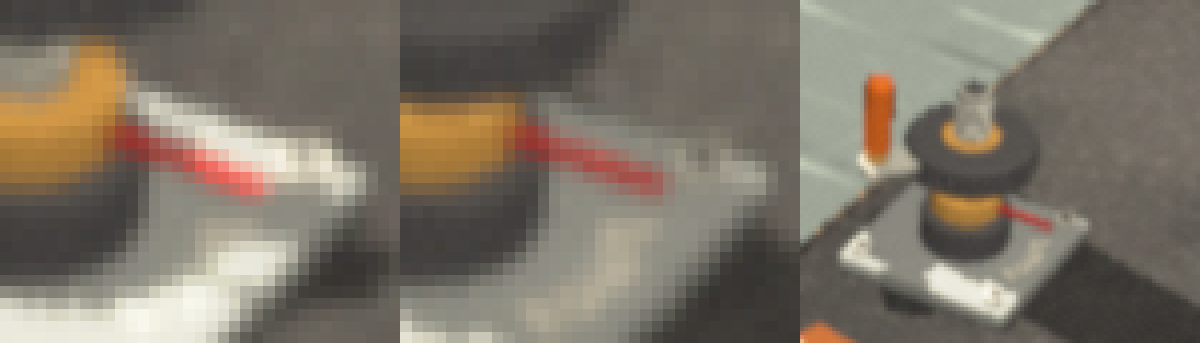

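View pics/w8.png

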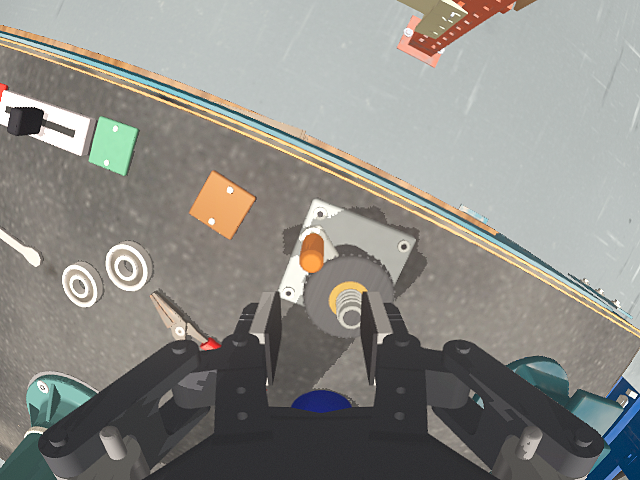

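The stop came at about 876° (2.43 turns), so the tally goes to green. The pointer is back within about 2 mm, with its tip near (412.5,206). Next is the tally.

```bash
python3 -c "
from h import *
s=get_state();print(s['tool_pos'],(toolrel(np.array([437,127,110])-s['tool_pos'])/200).round(3))"
```

```text
[ 465.63928878 -199.4270933   195.43633071] [ 0.554 -1.535  0.452]
```

```bash
python3 -m jog '[[0.2,[0.06,-0.17,0],0.07],[0.2,[0.12,-0.34,0],0.14],[0.2,[0.19,-0.51,0],0.2],[0.2,[0.25,-0.68,0],0.231],[0.2,[0.31,-0.85,0],0.231],[0.2,[0.31,-0.85,0.0],0.231]]'
python3 -c "
from h import *
s=get_state();print(s['tool_pos'],(toolrel(np.array([437,127,110])-s['tool_pos'])/200).round(3));from scipy.spatial.transform import Rotation as R;print(R.from_quat(s['orientation']).as_matrix().round(3))"
```

```text
time_s: 17.68
tool_pos: [449.1, -11.2, 197.1]
orientation: [0.999, 0.04, -0.007, -0.009]
force: [-0.0, -0.8, -0.4]
opening: 34.2
[449.14459936 -11.21610969 197.11098116] [ 0.    -0.686  0.448]
[[ 0.997  0.08  -0.014]
 [ 0.08  -0.997  0.018]
 [-0.013 -0.019 -1.   ]]
```

```bash
python3 -m jog '[[0,[0,-0.2,0.1],0.02],[0,[0,-0.4,0.2],0.02],[0,[0,-0.6,0.3],0.02],[0,[0,-0.686,0.44],0.02],[0,[0,-0.686,0.44],0.02],[0,[0,-0.686,0.44],0.02]]'
python3 -c "
from h import *
c=calibration('wrist');cv2.imwrite('pics/w9.png',get_image('wrist')[:,:,::-1]);np.save('w9.npy',c,allow_pickle=True)
cv2.imwrite('pics/s9.png',get_image('scene')[:,:,::-1])
cv2.imwrite('pics/t9.png',get_image('top')[:,:,::-1])"
```

```text
time_s: 18.18
tool_pos: [434.5, 128.8, 109.3]
orientation: [1.0, 0.027, -0.01, -0.008]
force: [0.6, -0.7, -0.1]
opening: 42.6
```

View pics/w9.png

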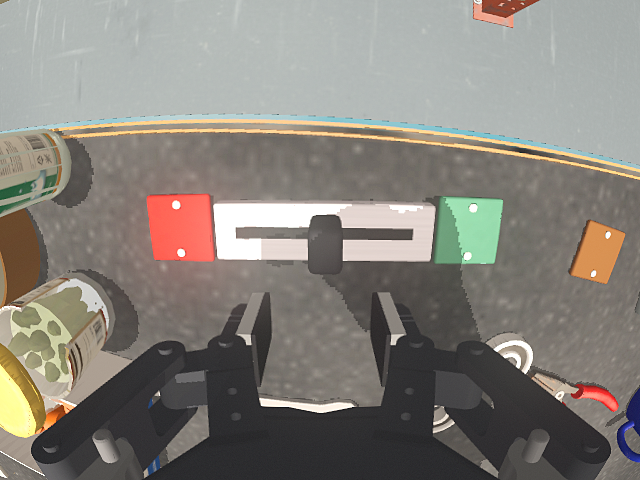

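View pics/s9.png

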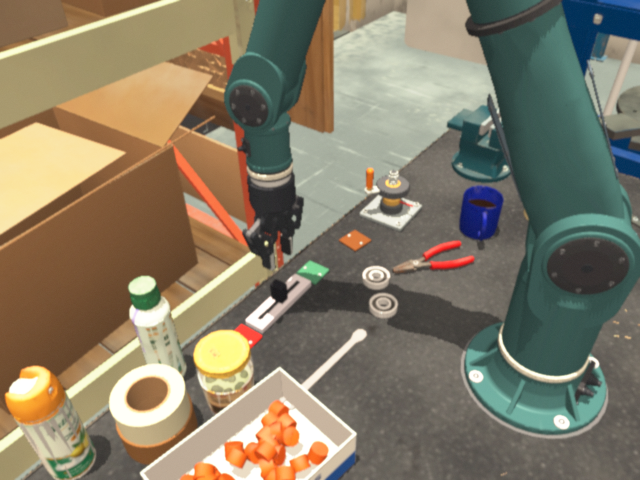

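```bash
python3 - <<'E'
from h import *
np.set_printoptions(precision=1,suppress=True)
c=np.load("w9.npy",allow_pickle=True).item()
def pw(p,z):
    o,d=ray("wrist",p,c);return o+d*(z-o[2])/d[2]
print("tally",pw((325,259),54.5),pw((325,245),54.5),pw((325,273),54.5),"G",pw((469,230),6),"R",pw((181,229),6))
s=get_state();print(s["tool_pos"],s["orientation"],(toolrel(np.array([437,127,25])-s['tool_pos'])/200).round(3))
E
```

```text
tally [437.7 127.9  54.5] [446.  128.3  54.5] [429.2 127.3  54.5] G [447.3  25.4   6. ] R [435.5 232.    6. ]
[437.  125.5 111.8] [ 1.  0. -0. -0.] [ 0.  -0.   0.4]
```

```bash
python3 -m jog '[[0,[0,-0.01,0.12],0],[0,[0,-0.01,0.25],0],[0,[0,-0.01,0.37],0],[0,[0,-0.01,0.432],0],[0,[0,-0.01,0.432],0],[0,[0,-0.01,0.432],0],[1,[0,-0.01,0.432],0],[1,[0,-0.01,0.432],0],[1,[0,-0.01,0.432],0],[1,[0,-0.01,0.432],0],[1,[0,-0.01,0.432],0]]' 40
python3 -c "
from h import *
s=get_state();print((toolrel(np.array([439.2,75,25])-s['tool_pos'])/200).round(3),s['force'])"
```

```text
time_s: 19.25
tool_pos: [436.7, 128.4, 26.9]
orientation: [1.0, 0.023, -0.006, -0.009]
force: [-0.3, -1.2, 7.6]
opening: 19.3
[0.    0.268 0.005] [-0.34727878 -1.17363258  7.56248006]
```

```bash
python3 -m jog '[[1,[0,0.05,0],0],[1,[0,0.1,0],0],[1,[0,0.15,0],0],[1,[0,0.2,0],0],[1,[0,0.23,0],0],[1,[0,0.25,0],0],[1,[0,0.262,0],0],[1,[0,0.262,0],0],[1,[0,0.262,0],0]]'
python3 -c "
from h import *
cv2.imwrite('pics/w10.png',get_image('wrist')[:,:,::-1]);s=get_state();print(s['tool_pos'],s['force'])"
```

```text
time_s: 20.0
tool_pos: [439.1, 78.5, 26.9]
orientation: [1.0, 0.024, -0.005, -0.01]
force: [-2.3, 9.6, 8.0]
opening: 19.2
[439.09333376  78.56113293  26.88355486] [-2.76333667  9.28360538  8.42103891]
```

View pics/w10.png

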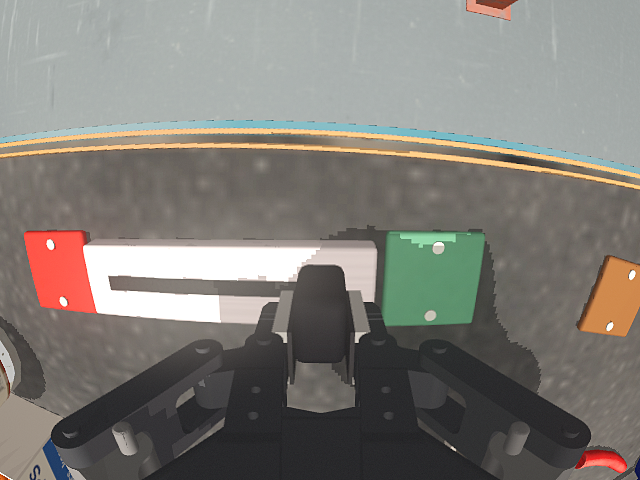

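The tally sits at the green end of the slot with 9 N against its end stop, y=78.5 as expected. Releasing and lifting.

```bash
python3 -m jog '[[0.2,[0,0,0],0],[0,[0,0,0],0],[0,[0,0,0],0],[0,[0,0,0],0],[0,[0,0,-0.1],0],[0,[0,0,-0.3],0],[0,[0,0,-0.5],0],[0,[0,0,-0.7],0],[0,[0,0,-0.7],0],[0,[0,0,-0.7],0]]'
python3 -c "
from h import *
cv2.imwrite('pics/w11.png',get_image('wrist')[:,:,::-1]);cv2.imwrite('pics/s11.png',get_image('scene')[:,:,::-1]);cv2.imwrite('pics/t11.png',get_image('top')[:,:,::-1])
f=lambda q:cv2.resize(q,(400,343),interpolation=cv2.INTER_CUBIC)
cv2.imwrite('pics/c11.png',np.vstack([np.hstack([f(cv2.imread('pics/s11.png')[190:220,390:425]),f(cv2.imread('pics/s11.png')[150:235,350:450])]),cv2.resize(cv2.imread('pics/t11.png')[205:290,205:505],(800,227))]))
"
```

```text
time_s: 20.88
tool_pos: [442.3, 75.3, 169.0]
orientation: [1.0, 0.024, -0.003, -0.011]
force: [0.4, -0.3, -0.2]
opening: 43.0
```

View pics/c11.png

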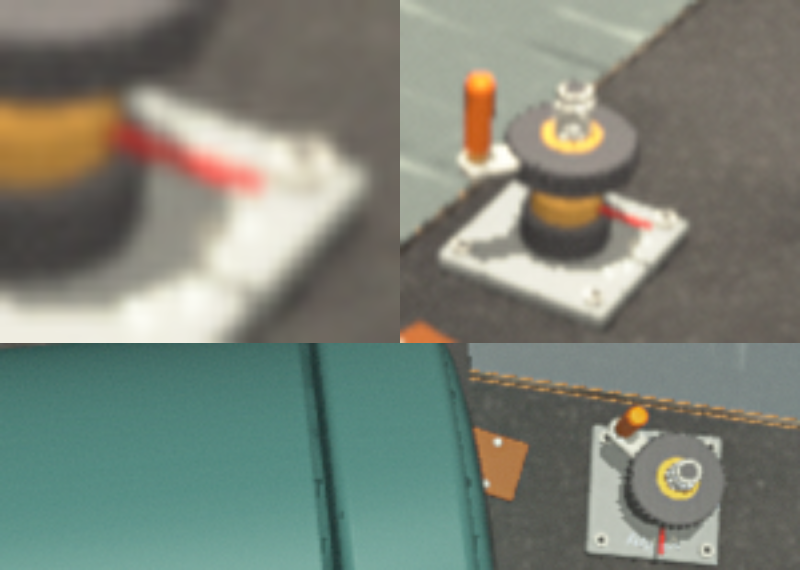

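View pics/w11.png

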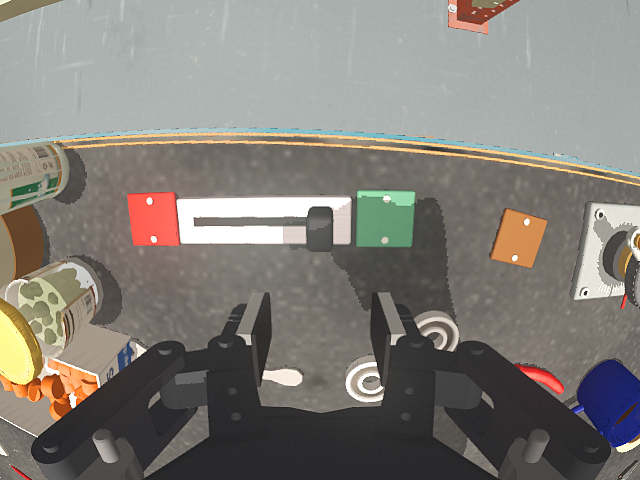

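```bash
python3 - <<'E'
from h import *
np.set_printoptions(precision=1,suppress=True)
g,e=tri([("top",(444.2,232.3)),("scene",(350+(480-400)/4,150+76/4.035))]);print(g,e,np.degrees(np.arctan2(g[1]+241.8,g[0]-427)))
a=plane("scene",(412.9,206.4),39);b=plane("scene",(390+258/11.43,190+183/11.43),39);print(a,b)
s=get_state();print(s['force'],s['tool_pos'],s['joint_velocities'].__class__)
E
```

```text
[ 457.6 -195.3  128.3] [0.2, 0.2] 56.70591555834309
[ 373.9 -243.8   39. ] [ 375.2 -244.7   39. ]
[-0.3  0.1 -0.3] [439.5  75.1 165.8] <class 'numpy.ndarray'>
```

```bash
python3 - <<'E'
import cv2,numpy as np
t=cv2.imread("pics/t11.png");s=cv2.imread("pics/s11.png")
f=lambda q:cv2.resize(q,(400,400),interpolation=cv2.INTER_CUBIC)
cv2.imwrite("pics/c12.png",np.hstack([f(t[220:270,425:475]),f(s[160:210,360:410])]))
E
```

```text
(no output)
```

View pics/c12.png

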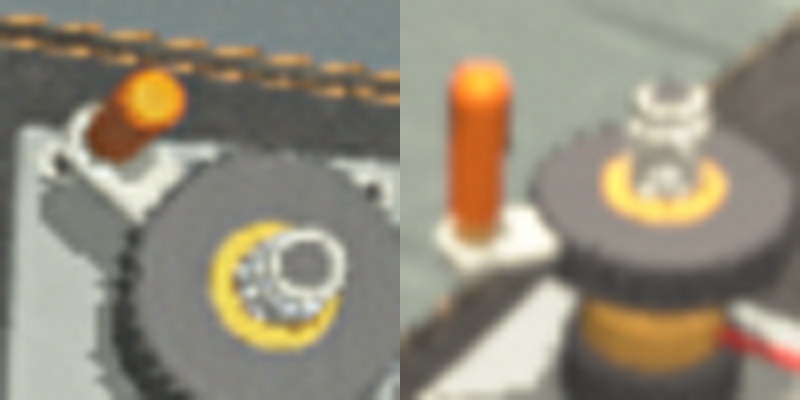

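```bash
python3 - <<'E'
from h import *
np.set_printoptions(precision=1,suppress=True)
g,e=tri([("top",(425+157/8,220+97/8)),("scene",(360+82/8,160+80/8))]);print(g,e)
c,e2=tri([("top",(425+274/8,220+286/8)),("scene",(360+266/8,160+183/8))]);print(c,e2)
print(np.degrees(np.arctan2(*(g-c)[1::-1])), np.linalg.norm((g-c)[:2]))
s=get_state();print(s['time_s'],s['force'])
E
```

```text
[ 458.7 -197.2  124.2] [0.3, 0.3]
[ 426.1 -240.8   81.4] [0.4, 0.4]
53.227853930882624 54.44008086412611
21.0333 [-0.3  0.1 -0.3]
```

```bash
python3 -c "
from bench import *
print(hand_in())"
```

```text
the job is handed in; nothing more can be done
None
```

I wound the gauge down about 2.43 turns (876°) until it came up against its stop. I then slid the tally to the green end and handed in at about 21 s of the 67 s allowed. The hand-in gives no verdict.

**At the stop:** the free drag felt at the grip was under about 1 N. The force then jumped to about 5 N, and I pressed on to about 7 N. The pointer moved roughly 9–10 mm in the image, well short of the 24 mm limit.

**Letting go:** I eased the crank back before opening the fingers. The pointer came back to within about 2 mm of where it began.

**Last checks:**
- **Gauge angle:** the crank measured about 53° in the camera images. The arm read about 52° just before I let go, so the gauge is still well within 0.3 rad of its stop.
- **Tally:** it met its end stop with about 9 N at y = 78.5 mm, where I expected it (79 mm). After the hand was lifted, it still stood by the green plate in the wrist picture.
- **Jar and bottle:** the arm stayed clear of both, and the parts still in the last wrist picture looked undisturbed; I did not measure their positions again.
- **Robot:** it was touching nothing at hand-in.

**One disagreement:** the depth readings did not all match. The ring face gave 12.6 mm of sink, the grip top 14.3 mm and the arm 14.5 mm. A first rough pixel reading gave only about 10 mm; a closer crop replaced it. The count of turns does not depend on any of these, so I chose green.

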